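# Reload the glaze test tiles into the kiln setter in reverse order

### The arm

A 6-joint arm with a two-finger parallel gripper is mounted at the origin on the work surface. World frame = base frame: x ahead of the robot, y to its left, z up, the work surface at z = 0. Lengths are in m, angles in rad, forces in N, time in s.
With the tool pointing down it reaches from about 0.325 to 0.775 m from the base axis. Payload 9.3 kg.
Tool frame: the origin (TCP) lies on the centre line of the jaws, within the pads' length; the fingertips stand 11 mm ahead of it and the grasp point (between the pads) lies 8 mm behind it; z points along the fingers, y is the direction in which the jaws open and shut (so a half turn about z gives the same grasp; the last joint's range is limited). The gripper opens to 85 mm and grips with 20 to 120 N. Pads are 22 mm wide; open, the fingers measure 114 mm over their backs; the gripper's body (76 mm by 85 mm) begins 54 mm behind the grasp point. The pads swing forward as they close: fully open they stand 13 mm farther back than shut.
Start: joints at [0.975, 0.259, 0.021, 1.334, 0, 1.418], TCP at [0.236, 0.497, 0.242] pointing down, gripper open.
Joint ranges: [-3.04, 3.04], [-0.91, 1.82], [-1.04, 1.36], [-1.92, 1.95], [-1.52, 1.45], [-3.14, 3.14]. Speed limits (rad/s): [2.22, 2.22, 2.79, 3.14, 3.14, 3.14].

### API

Orientations are given as a rotation vector (axis times angle).
In Python, from plant import env gives the robot as it stands.
- The arm moves only by the tool jog_arm, never from a script. Its argument "increments" is a list of rows, each a list of 7 numbers: the opening, from 0 (shut) to 1 (fully open), then the shift along the tool's x, y, z in m, then the turn, a rotation vector about the tool's x, y, z in degrees. A call has 1 to 8 rows; each row shifts and turns the commanded pose from where the row before left it, along the tool's axes as they then stand; what a row does not reach is not made up. A row lasts 1/8 s, in which the tool goes at most 62.5 mm and 10.7 degrees, less where a joint would pass 70% of its speed; a pose out of reach is approached as far as the arm can. A call is refused whole if a number of a shift passes 0.0625 or a number of a turn 10.7, either way. A call with a gripper value outside its range is refused whole. The fingers move at their own pace and stop on an object; "force" is the grip in N (left out, the last holds). Time passes only in rows, so rows that do not move let the fingers close. It gives the time, the measured TCP pose, the force and the opening at its end, in the units of the state.
- env.sense(): the state, without advancing time (a new reading comes with each control period).
- env.get_image(name): name is "scene" or "top"; returns (picture, depth): 400x640x3 uint8, red, green, blue; 400x640 float32, m along the optical axis (not along the pixel's ray), 0 where there is no reading.
- env.camera_info(name): a dict with "K" (3x3 intrinsics, pixels), "pose" (4x4, takes a point from camera to world coordinates). Camera axes: x right, y down, z forward; pixel columns grow to the right and rows downward; lengths in m; the calibration is good to about 2 mm. A picture is of the moment at which its call begins. camera_info takes no time and is no camera call.
- env.sign_off(): hands the job in, once; it reports no verdict.
The state is a dict: "clock": time; "q": joint angles; "dq": joint speeds; "tau": joint torques, N m; "eef_pos": TCP position; "tool_rot": TCP orientation; "contact_force": force on the tool from outside, world axes, zero at the start; "moment": the same for the moment, N m; "width": opening from 0.0 (shut) to 1.0 (fully open).
Only numpy, scipy, OpenCV 4.12 (cv2) and the standard library are available. Lean on these libraries where they do the work, as an engineer would, in place of code of your own. Each camera call takes 0.05 s, during which the arm holds its last target.

### The job

Move the four glazed test tiles from the wooden drying board into the four pockets of the buff kiln setter, in reverse order because the setter goes into the kiln turned round: the tile at the left end of the board (as the robot sees it) goes into the right-end pocket, the next one beside it, and so on to the tile at the right end, which goes into the left-end pocket. Each tile must stand upright with its foot flat on the pocket floor, its plate running the long way of the setter. Leave the glaze pots standing where they are on the board.

Things in the scene. Friction and masses are not known exactly. Their poses are not given: they have to be found in the camera images.
- tile_blue: Blue-glazed test tile, an upside-down T: bare grey clay foot 36 (its x) x 50 (its y) x 10 mm high; along the foot's middle an upright plate 10 mm thick (its x), 50 mm wide (its y); 85 mm tall over all, the top 55 mm glazed blue, about 0.11 kg. Origin: centre of the foot's underside; z up. Starts upright on the board, about 75 mm on the robot's side of the blue pot.
- tile_green: Green-glazed test tile, an upside-down T: bare grey clay foot 36 (its x) x 50 (its y) x 10 mm high; along the foot's middle an upright plate 10 mm thick (its x), 50 mm wide (its y); 85 mm tall over all, the top 55 mm glazed green, about 0.11 kg. Origin: centre of the foot's underside; z up. Starts upright on the board, about 75 mm on the robot's side of the green pot.
- tile_yellow: Yellow-glazed test tile, an upside-down T: bare grey clay foot 36 (its x) x 50 (its y) x 10 mm high; along the foot's middle an upright plate 10 mm thick (its x), 50 mm wide (its y); 85 mm tall over all, the top 55 mm glazed yellow, about 0.11 kg. Origin: centre of the foot's underside; z up. Starts upright on the board, about 75 mm on the robot's side of the yellow pot.
- tile_red: Red-glazed test tile, an upside-down T: bare grey clay foot 36 (its x) x 50 (its y) x 10 mm high; along the foot's middle an upright plate 10 mm thick (its x), 50 mm wide (its y); 85 mm tall over all, the top 55 mm glazed red, about 0.11 kg. Origin: centre of the foot's underside; z up. Starts upright on the board, about 75 mm on the robot's side of the red pot.
- pot_blue: Small closed white glaze pot with a blue lid, 43 mm diameter, 44 mm tall, loose, standing on the drying board behind the blue tile; it marks that tile's original place in the row. Stays where it is. Origin: centre of its underside.
- pot_green: Small closed white glaze pot with a green lid, 43 mm diameter, 44 mm tall, loose, standing on the drying board behind the green tile; it marks that tile's original place in the row. Stays where it is. Origin: centre of its underside.
- pot_yellow: Small closed white glaze pot with a yellow lid, 43 mm diameter, 44 mm tall, loose, standing on the drying board behind the yellow tile; it marks that tile's original place in the row. Stays where it is. Origin: centre of its underside.
- pot_red: Small closed white glaze pot with a red lid, 43 mm diameter, 44 mm tall, loose, standing on the drying board behind the red tile; it marks that tile's original place in the row. Stays where it is. Origin: centre of its underside.
- board: Fixed wooden drying board, 150 (x) x 300 (y) x 18 mm high; y points to the robot's left, x away from the robot (turned up to 0.25 rad). Four places in a row at y = -111, -37, 37, 111 mm, parted by battens 6 mm high; in each a tile (x about -35 mm) and its pot behind (x 40 mm). Origin: centre of its underside. Lies left or right of the setter.
- setter: Fixed buff kiln setter (shallow tray), 66 (x) x 302 (y) x 18 mm high; y points to the robot's left, x away from the robot (turned up to 0.25 rad). Four open pockets in a row, centred at x = 0, y = -111, -37, 37, 111 mm, each 54 (x) x 68 (y) mm inside, floor 8 mm above the underside, walls 6 mm thick, 10 mm high above the floor. Origin: centre of its underside.
There are look-alikes about, which are no part of the job. Leave any grey or pink look-alike of the pot_blue alone.

How it is judged:
By the outcome, as a careful person would: the job done as asked, in the order asked, and still so for the second after the job is handed in, with the robot touching nothing.
It also fails if it takes over 109 s, if anything falls off the work surface, if the arm or the gripper's body presses on something with over 40 N, if the wrist force passes 120 N, or if a joint passes its speed limit or range.

## Working session

There is one attempt and no reset: what is moved stays moved. The work goes in short steps, Python scripts to look and compute and a tool call to move; the robot and the scene stay as the last step left them, time stands still between calls to the robot, and variables do not carry over. Pictures are saved under pics/ and viewed, and the job is handed in when it is done.

Besides the shell and the picture viewer there is one more tool, called after "Emit:" by a JSON object that holds its "name" and its "arguments", one argument or row to a line. jog_arm: Moves the arm, as the interface text tells. Its arguments: {"type":"object","properties":{"increments":{"type":"array"},"force":{"type":"number"}},"required":["increments"]}

```bash
ls; mkdir -p pics; python3 - <<'E'
from plant import env
import cv2,numpy as np
s=env.sense();print(s['clock'],s['eef_pos'],s['tool_rot'],s['width'])
for n in('scene','top'):
    im,d=env.get_image(n);np.savez(f'{n}0.npz',im=im,d=d);cv2.imwrite(f'pics/{n}0.png',im[:,:,::-1])
    c=env.camera_info(n);print(n,np.round(c['K'],1).tolist(),np.round(c['pose'],4).tolist())
E
```

```text
pics
0.0 [0.23551556 0.49673454 0.24164049] [-6.89756595e-01 -3.06440631e+00  2.00942357e-03] 0.9987265256777035
scene [[497.8, 0.0, 317.2], [0.0, 497.8, 196.5], [0.0, 0.0, 1.0]] [[0.4007, 0.7355, -0.5464, 1.1521], [0.9161, -0.3136, 0.2498, -0.2655], [0.0124, -0.6006, -0.7994, 0.8506], [0.0, 0.0, 0.0, 1.0]]
top [[428.2, 0.0, 316.8], [0.0, 428.2, 209.1], [0.0, 0.0, 1.0]] [[-0.022, -0.9914, 0.1293, 0.4466], [-0.9995, 0.0249, 0.0203, -0.0121], [-0.0234, -0.1288, -0.9914, 1.1582], [0.0, 0.0, 0.0, 1.0]]
```

View pics/scene0.png

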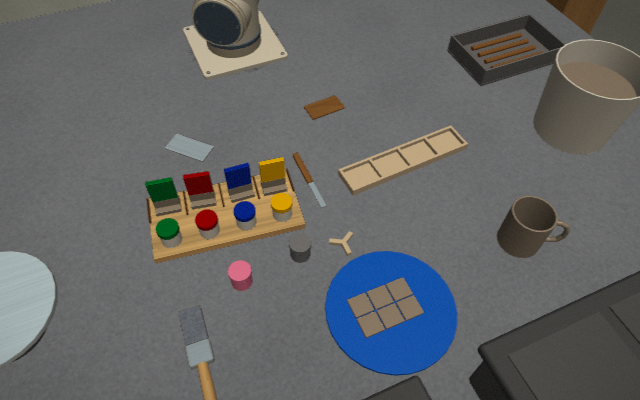

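View pics/top0.png

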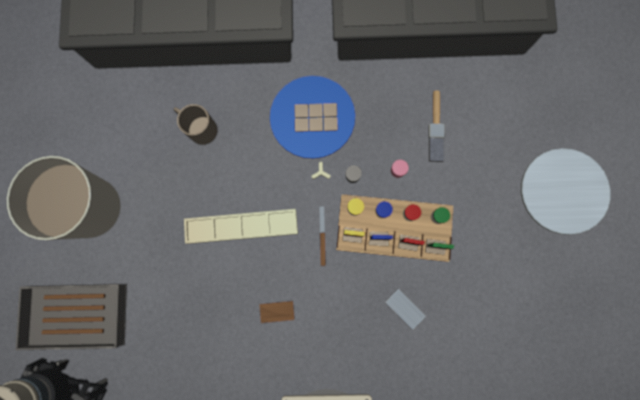

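The top view shows the tiles on the board from left to right as yellow (355,233), blue (381,237), red (411,241) and green (439,245). The pots are behind them. The setter is on the robot's left at about (240,226). So the mapping is yellow → right-end pocket, blue → −37, red → +37, green → left-end.

```bash
cat > h.py <<'E'
import numpy as np,cv2
from plant import env
def cast(n,uv,z):
    c=env.camera_info(n);K=c['K'];T=np.array(c['pose'])
    r=np.c_[np.asarray(uv,float),np.ones(len(uv))]@np.linalg.inv(K).T@T[:3,:3].T
    return T[:3,3]+r*((z-T[2,3])/r[:,2])[:,None]
def cloud(n,d,m):
    c=env.camera_info(n);K=c['K'];T=np.array(c['pose'])
    v,u=np.where(m&(d>0));zz=d[v,u]
    p=np.c_[u,v,np.ones(len(u))]@np.linalg.inv(K).T*zz[:,None]
    return p@T[:3,:3].T+T[:3,3]
R={'yellow':((18,32),),'blue':((105,130),),'red':((0,6),(174,180)),'green':((55,85),)}
def mask(im,col):
    h=cv2.cvtColor(im,cv2.COLOR_RGB2HSV).astype(int)
    m=np.zeros(h.shape[:2],bool)
    for a,b in R[col]: m|=(h[...,0]>=a)&(h[...,0]<=b)
    return m&(h[...,1]>(175 if col!='green' else 130))&(h[...,2]>50)
E
python3 - <<'E'
from h import *
for n in('scene','top'):
    f=np.load(n+'0.npz');im,d=f['im'],f['d']
    for c in R:
        N,L,S,C=cv2.connectedComponentsWithStats(mask(im,c).astype(np.uint8))
        for i in range(1,N):
            if S[i,4]<20: continue
            P=cloud(n,d,L==i)
            if S[i,4]<2500 : 
                top=P[P[:,2]>P[:,2].max()-.008]
                r=cv2.minAreaRect(np.argwhere(L==i)[:,::-1].astype(np.float32))
                print(n,c,S[i].tolist(),C[i].round(1),'mean',P.mean(0).round(4),'zmin/max',P[:,2].min().round(3),P[:,2].max().round(3),'topmean',top.mean(0).round(4))
# setter from both views: height 10..25mm
for n in('scene','top'):
    f=np.load(n+'0.npz');im,d=f['im'],f['d']
    h=cv2.cvtColor(im,cv2.COLOR_RGB2HSV);
    m0=(h[...,1]>40)&(h[...,2]>110)&(h[...,0]>10)&(h[...,0]<35)
    N,L,S,C=cv2.connectedComponentsWithStats(m0.astype(np.uint8))
    for i in range(1,N):
        if S[i,4]<800: continue
        P=cloud(n,d,L==i);
        r=cv2.minAreaRect(P[:,:2].astype(np.float32))
        q=np.argwhere(L==i)[:,::-1];hull=cv2.convexHull(q.astype(np.int32))[:,0]
        w=cast(n,hull,.018)[:,:2]; r2=cv2.minAreaRect(w.astype(np.float32))
        print(n,S[i].tolist(),'z',P[:,2].mean().round(4),'cloudrect',r,'rayrect',r2)
E
```

```text
scene yellow [259, 157, 26, 26, 510] [271.8 169.3] mean [ 0.528  -0.0817  0.0816] zmin/max 0.006 0.107 topmean [ 0.526  -0.0807  0.1031]
scene yellow [271, 193, 21, 20, 359] [280.9 202.5] mean [ 0.5979 -0.0901  0.061 ] zmin/max 0.018 0.066 topmean [ 0.597  -0.0893  0.0623]
scene blue [224, 163, 27, 26, 491] [237.5 175.4] mean [ 0.5169 -0.1502  0.0824] zmin/max 0.049 0.107 topmean [ 0.5147 -0.1497  0.1028]
scene blue [234, 202, 21, 20, 336] [244.  211.2] mean [ 0.5899 -0.1635  0.0619] zmin/max 0.052 0.066 topmean [ 0.5886 -0.163   0.0625]
scene red [183, 171, 30, 24, 522] [197.8 182.9] mean [ 0.5041 -0.2277  0.0818] zmin/max 0.048 0.107 topmean [ 0.5019 -0.2273  0.103 ]
scene red [195, 210, 22, 21, 365] [206.  219.7] mean [ 0.5801 -0.2364  0.0617] zmin/max 0.051 0.068 topmean [ 0.5782 -0.236   0.0625]
scene green [145, 177, 33, 25, 524] [161.  189.2] mean [ 0.4916 -0.2974  0.0822] zmin/max -0.001 0.107 topmean [ 0.4897 -0.2974  0.1032]
scene green [156, 218, 23, 22, 363] [166.9 228.3] mean [ 0.5704 -0.3094  0.062 ] zmin/max 0.052 0.067 topmean [ 0.5692 -0.3092  0.0625]
top red [406, 2
[... 1718 characters left out ...]
74, 0.17073528468608856), 44.954219818115234) rayrect ((0.6417459845542908, 0.7197147011756897), (0.1696748435497284, 0.18616290390491486), 45.5761604309082)
top [336, 194, 118, 68, 5209] z 0.0216 cloudrect ((0.5432173013687134, -0.1981290578842163), (0.30836933851242065, 0.15624967217445374), 82.72929382324219) rayrect ((0.5414143800735474, -0.19426259398460388), (0.30163902044296265, 0.15209534764289856), 82.71971130371094)
top [184, 214, 83, 29, 1464] z 0.0091 cloudrect ((0.5511103272438049, 0.25929898023605347), (0.06422030925750732, 0.22203801572322845), 3.010740041732788) rayrect ((0.5514280200004578, 0.25848108530044556), (0.06415614485740662, 0.22103480994701385), 3.3643386363983154)
```

```bash
python3 - <<'E'
from h import *
f=np.load('top0.npz');im,d=f['im'],f['d']
h=cv2.cvtColor(im,cv2.COLOR_RGB2HSV)
print(h[233,350:362].tolist(),h[238,376:388].tolist())
m=(h[...,1]>25)&(h[...,2]>90)&(h[...,0]>10)&(h[...,0]<45)
m[:, :175]=0;m[:,305:]=0;m[:205]=0;m[250:]=0
P=cast('top',np.argwhere(m)[:,::-1],.018)[:,:2].astype(np.float32);print('setter top',m.sum(),cv2.minAreaRect(P))
def sub(n,im,lo,hi,box,z):
    hh=cv2.cvtColor(im,cv2.COLOR_RGB2HSV); m=cv2.inRange(hh,lo,hi); x0,y0,x1,y1=box
    mm=np.zeros_like(m);mm[y0:y1,x0:x1]=m[y0:y1,x0:x1]; P=cast(n,np.argwhere(mm>0)[:,::-1],z)
    r=cv2.minAreaRect(P[:,:2].astype(np.float32)); l=cv2.fitLine(P[:,:2].astype(np.float32),cv2.DIST_HUBER,0,.01,.01).ravel()
    print(n,len(P),np.round(P.mean(0),4),'rect',np.round(r[0],4),np.round(r[1],4),'yaw',np.degrees(np.arctan2(-l[0]*np.sign(l[1]),abs(l[1]))).round(1))
for c,b in (('yellow',(340,226,372,240)),('blue',(366,230,396,244)),('red',(398,234,428,248)),('green',(426,239,458,252))):
    lo,hi={'yellow':((22,190,130),(34,255,255)),'blue':((105,150,50),(130,255,255)),'red':((0,170,60),(6,255,255)),'green':((55,120,40),(90,255,255))}[c]
    print(c);sub('top',im,lo,hi,b,.103)
v=im[190:265,330:460];cv2.imwrite('pics/board_zoom.png',cv2.resize(v[:,:,::-1],None,fx=6,fy=6,interpolation=0))
f=np.load('scene0.npz');s=f['im'][145:260,140:310];cv2.imwrite('pics/scene_zoom.png',cv2.resize(s[:,:,::-1],None,fx=4.5,fy=4.5,interpolation=0))
im=f['im'];d=f['d'];hh=cv2.cvtColor(im,cv2.COLOR_RGB2HSV)
# scene: tile front face mask -> bottom/top quads; yaw from top pixels of the mask per column
for c,b in (('yellow',(255,155,287,186)),('blue',(222,160,254,192)),('red',(181,168,215,198)),('green',(144,174,180,205))):
    m=mask(im,c);x0,y0,x1,y1=b;mm=np.zeros_like(m);mm[y0:y1,x0:x1]=m[y0:y1,x0:x1]
    cols=[x for x in range(x0,x1) if mm[:,x].sum()>12]
    top=np.array([(x,np.where(mm[:,x])[0].min()-.5) for x in cols],float)[2:-2]
    P=cast('scene',top,.103)[:,:2].astype(np.float32);l=cv2.fitLine(P,cv2.DIST_HUBER,0,.01,.01).ravel()
    print('scene',c,'far/near top edge mean',P.mean(0).round(4),'n',len(P),'len',np.linalg.norm(P[0]-P[-1]).round(4),'yaw',np.degrees(np.arctan2(-l[0]*np.sign(l[1]),abs(l[1]))).round(1))
E
```

```text
[[27, 148, 190], [28, 145, 194], [28, 146, 194], [28, 143, 196], [28, 145, 195], [27, 146, 195], [27, 146, 196], [27, 148, 197], [27, 146, 199], [27, 146, 199], [27, 146, 202], [27, 145, 202]] [[115, 164, 121], [115, 164, 118], [116, 163, 119], [115, 164, 120], [115, 165, 119], [115, 168, 120], [115, 166, 121], [115, 166, 123], [115, 171, 118], [115, 177, 114], [115, 173, 115], [115, 171, 115]]
setter top 2860 ((0.5552439093589783, 0.218520849943161), (0.06876486539840698, 0.3040561378002167), 3.769731283187866)
yellowTraceback (most recent call last):
  File "<stdin>", line 15, in <module>
  File "<stdin>", line 11, in sub
cv2.error: OpenCV(4.12.0) /io/opencv/modules/imgproc/src/linefit.cpp:50: error: (-215:Assertion failed) count > 0 in function 'fitLine2D_wods'
```

```bash
python3 - <<'E'
from h import *
f=np.load('top0.npz');im,d=f['im'],f['d']
def sub(n,im,lo,hi,box,z):
    hh=cv2.cvtColor(im,cv2.COLOR_RGB2HSV); m=cv2.inRange(hh,lo,hi); x0,y0,x1,y1=box
    mm=np.zeros_like(m);mm[y0:y1,x0:x1]=m[y0:y1,x0:x1]; P=cast(n,np.argwhere(mm>0)[:,::-1],z)
    r=cv2.minAreaRect(P[:,:2].astype(np.float32)); l=cv2.fitLine(P[:,:2].astype(np.float32),cv2.DIST_HUBER,0,.01,.01).ravel()
    print(n,len(P),np.round(P.mean(0),4),'rect',np.round(r[0],4),np.round(r[1],4),'yaw',np.degrees(np.arctan2(-l[0]*np.sign(l[1]),abs(l[1]))).round(1))
for c,b in (('yellow',(340,226,372,240)),('blue',(366,230,396,244)),('red',(398,234,428,248)),('green',(426,239,458,252))):
    lo,hi={'yellow':((22,125,130),(34,255,255)),'blue':((105,120,50),(130,255,255)),'red':((0,140,60),(6,255,255)),'green':((55,100,40),(90,255,255))}[c]
    print(c);sub('top',im,lo,hi,b,.103)
v=im[190:265,330:460];cv2.imwrite('pics/board_zoom.png',cv2.resize(v[:,:,::-1],None,fx=6,fy=6,interpolation=0))
f=np.load('scene0.npz');s=f['im'][145:260,140:310];cv2.imwrite('pics/scene_zoom.png',cv2.resize(s[:,:,::-1],None,fx=4.5,fy=4.5,interpolation=0))
im=f['im'];d=f['d']
for c,b in (('yellow',(255,155,287,186)),('blue',(222,160,254,192)),('red',(181,168,215,198)),('green',(144,174,180,205))):
    m=mask(im,c);x0,y0,x1,y1=b;mm=np.zeros_like(m);mm[y0:y1,x0:x1]=m[y0:y1,x0:x1]
    cols=[x for x in range(x0,x1) if mm[:,x].sum()>12]
    top=np.array([(x,np.where(mm[:,x])[0].min()-.5) for x in cols],float)[2:-2]
    P=cast('scene',top,.103)[:,:2].astype(np.float32);l=cv2.fitLine(P,cv2.DIST_HUBER,0,.01,.01).ravel()
    print('scene',c,'robot-side top edge mean',P.mean(0).round(4),'n',len(P),'len',np.linalg.norm(P[0]-P[-1]).round(4),'yaw',np.degrees(np.arctan2(-l[0]*np.sign(l[1]),abs(l[1]))).round(1))
E
```

```text
yellow
top 79 [ 0.523  -0.0811  0.103 ] rect [ 0.523  -0.0806] [0.0496 0.0093] yaw -6.8
blue
top 60 [ 0.5111 -0.1469  0.103 ] rect [ 0.511  -0.1465] [0.049  0.0049] yaw -1.0
red
top 83 [ 0.4984 -0.2261  0.103 ] rect [ 0.4983 -0.2253] [0.0511 0.0109] yaw -8.5
green
top 69 [ 0.4866 -0.2941  0.103 ] rect [ 0.4868 -0.2917] [0.0534 0.0078] yaw -5.8
scene yellow robot-side top edge mean [ 0.5195 -0.0778] n 20 len 0.0388 yaw -7.9
scene blue robot-side top edge mean [ 0.5085 -0.145 ] n 18 len 0.0348 yaw -3.4
scene red robot-side top edge mean [ 0.4965 -0.2213] n 19 len 0.0347 yaw -12.0
scene green robot-side top edge mean [ 0.4841 -0.2907] n 19 len 0.0341 yaw -7.9
```

View pics/board_zoom.png

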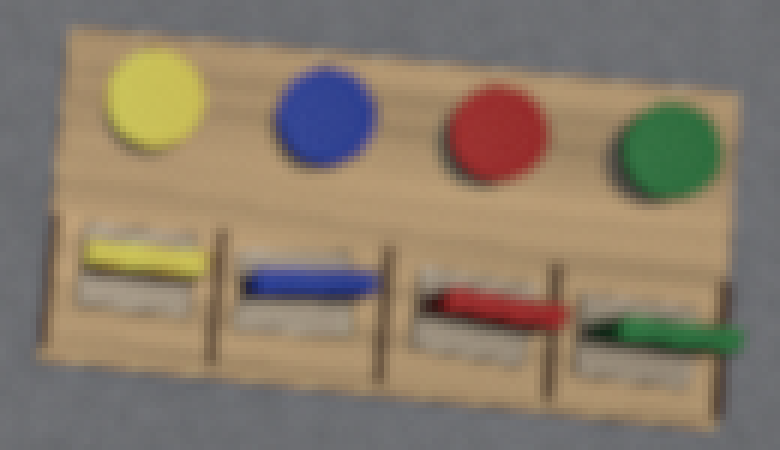

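View pics/scene_zoom.png

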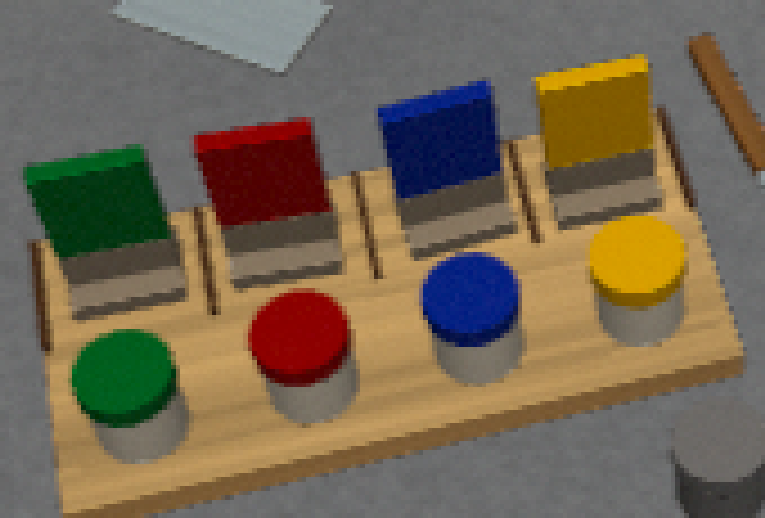

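The zooms match the measurements. Each tile stands in its own place with its plate along the board, at yaws of about −7, −2, −10 and −7°. The pots are clear behind them. Next is a helper that works out the increments, then yellow first.

```bash
cat > p.py <<'E'
import sys
from h import *
from scipy.spatial.transform import Rotation as Ro
def plan(x,y,z,head,n,op,last=0):
    s=env.sense();p=np.array(s['eef_pos']);R0=Ro.from_rotvec(s['tool_rot'])
    a=np.radians(head);Y=np.array([np.cos(a),np.sin(a),0]);Z=np.array([0,0,-1.]);X=np.cross(Y,Z)
    R1=Ro.from_matrix(np.c_[X,Y,Z]);t=np.array([x,y,z],float)
    rv=(R0.inv()*R1).as_rotvec();cur=p.copy();R=R0
    hd=np.degrees(np.arctan2(R0.as_matrix()[1,1],R0.as_matrix()[0,1]))
    print('t',round(s['clock'],2),'at',p.round(4),'head',hd.round(1),'F',np.round(s['contact_force'],1),'w',round(s['width'],3))
    rows=[]
    for i in range(n):
        d=(t-cur)/(n-i); l=np.round(R.inv().apply(d),3); w=np.round(np.degrees((R.inv()*R1).as_rotvec()/(n-i)),1)
        rows.append([op]+(l+0.).tolist()+(w+0.).tolist()); cur=cur+R.apply(l); R=R*Ro.from_rotvec(np.radians(w))
    for i in range(0,n,8): print('[',',\n '.join(str(r) for r in rows[i:i+8]),']')
if __name__=='__main__':
    a=[float(v) for v in sys.argv[1:]];plan(*a[:4],int(a[4]),a[5])
E
python3 p.py .524 -.0795 .2 -7.3 16 .5
```

```text
t 0.1 at [0.2355 0.4967 0.2417] head 64.6 F [0.6 0.1 0. ] w 1.002
[ [0.5, -0.032, -0.025, 0.003, 0.0, 0.0, 4.5],
 [0.5, -0.034, -0.022, 0.003, 0.0, 0.0, 4.5],
 [0.5, -0.035, -0.02, 0.003, 0.0, 0.0, 4.5],
 [0.5, -0.037, -0.017, 0.003, 0.0, 0.0, 4.5],
 [0.5, -0.038, -0.014, 0.003, 0.0, 0.0, 4.5],
 [0.5, -0.039, -0.011, 0.002, 0.0, 0.0, 4.5],
 [0.5, -0.039, -0.008, 0.003, 0.0, 0.0, 4.5],
 [0.5, -0.04, -0.004, 0.002, 0.0, 0.0, 4.5] ]
[ [0.5, -0.04, -0.001, 0.003, 0.0, 0.0, 4.5],
 [0.5, -0.04, 0.002, 0.002, 0.0, 0.0, 4.5],
 [0.5, -0.04, 0.005, 0.003, 0.0, 0.0, 4.5],
 [0.5, -0.039, 0.008, 0.002, 0.0, 0.0, 4.5],
 [0.5, -0.039, 0.011, 0.003, 0.0, 0.0, 4.5],
 [0.5, -0.038, 0.014, 0.002, 0.0, 0.0, 4.5],
 [0.5, -0.036, 0.017, 0.003, 0.0, 0.0, 4.5],
 [0.5, -0.035, 0.019, 0.002, 0.0, 0.1, 4.4] ]
```

Emit:
{"name": "jog_arm", "arguments": {
  "increments": [
    [0.5,-0.032,-0.025,0.003,0,0,4.5],
    [0.5,-0.034,-0.022,0.003,0,0,4.5],
    [0.5,-0.035,-0.02,0.003,0,0,4.5],
    [0.5,-0.037,-0.017,0.003,0,0,4.5],
    [0.5,-0.038,-0.014,0.003,0,0,4.5],
    [0.5,-0.039,-0.011,0.002,0,0,4.5],
    [0.5,-0.039,-0.008,0.003,0,0,4.5],
    [0.5,-0.04,-0.004,0.002,0,0,4.5]
  ],
  "force": 40
}}

```text
clock: 1.1
eef_pos: [0.3803, 0.2066, 0.22]
tool_rot: [-1.606, -2.699, 0.0]
contact_force: [0.3, -0.5, -0.3]
width: 0.502
```

Emit:
{"name": "jog_arm", "arguments": {
  "increments": [
    [0.5,-0.04,-0.001,0.003,0,0,4.5],
    [0.5,-0.04,0.002,0.002,0,0,4.5],
    [0.5,-0.04,0.005,0.003,0,0,4.5],
    [0.5,-0.039,0.008,0.002,0,0,4.5],
    [0.5,-0.039,0.011,0.003,0,0,4.5],
    [0.5,-0.038,0.014,0.002,0,0,4.5],
    [0.5,-0.036,0.017,0.003,0,0,4.5],
    [0.5,-0.035,0.019,0.002,0,0,4.4]
  ]
}}

```text
clock: 2.1
eef_pos: [0.5241, -0.0802, 0.1998]
tool_rot: [-2.36, -2.073, 0.001]
contact_force: [0.7, 0.2, 0.9]
width: 0.494
```

```bash
python3 p.py .524 -.0795 .12 -7.3 3 .5
```

```text
t 2.1 at [ 0.5241 -0.0802  0.1998] head -7.4 F [0.7 0.2 0.9] w 0.494
[ [0.5, 0.0, 0.0, 0.027, 0.0, 0.0, 0.0],
 [0.5, 0.0, 0.0, 0.026, 0.0, 0.0, -0.1],
 [0.5, 0.001, 0.0, 0.027, 0.0, 0.0, 0.0] ]
```

Emit:
{"name": "jog_arm", "arguments": {
  "increments": [
    [0.5,0,0,0.03,0,0,0],
    [0.5,0,0,0.03,0,0,0],
    [0.5,0,0,0.025,0,0,0],
    [0.5,0,0,0.02,0,0,0],
    [0.5,0,0,0.01,0,0,0],
    [0.5,0,0,0.01,0,0,0],
    [0.5,0,0,0,0,0,0]
  ]
}}

```text
clock: 2.98
eef_pos: [0.5237, -0.0789, 0.075]
tool_rot: [-2.357, -2.076, 0.001]
contact_force: [-0.2, -0.4, 0.1]
width: 0.501
```

```bash
python3 - <<'E'
from h import *
im,d=env.get_image('scene');cv2.imwrite('pics/y1.png',cv2.resize(im[100:260,140:340,::-1],None,fx=3.5,fy=3.5))
E
```

```text
(no output)
```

View pics/y1.png

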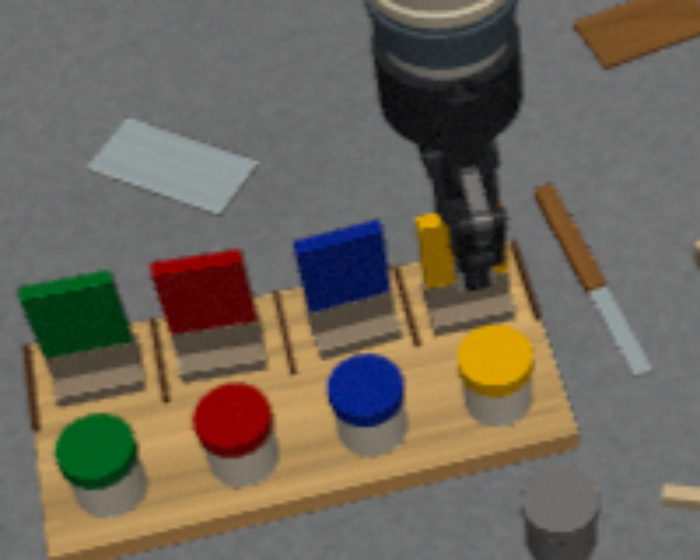

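The fingers are on either side of the yellow plate, with the near finger at (478,240) in the zoom and clear of the pot. I'll close.

Emit:
{"name": "jog_arm", "arguments": {
  "increments": [
    [0,0,0,0,0,0,0],
    [0,0,0,0,0,0,0],
    [0,0,0,0,0,0,0],
    [0,0,0,0,0,0,0],
    [0,0,0,0,0,0,0]
  ],
  "force": 40
}}

```text
clock: 3.65
eef_pos: [0.5242, -0.079, 0.0757]
tool_rot: [2.357, 2.076, 0.001]
contact_force: [-0.7, -0.6, 6.9]
width: 0.114
```

Emit:
{"name": "jog_arm", "arguments": {
  "increments": [
    [0,0,0,-0.01,0,0,0],
    [0,0,0,-0.03,0,0,0],
    [0,0,0,-0.04,0,0,0],
    [0,0,0,-0.045,0,0,0]
  ]
}}

```text
clock: 4.15
eef_pos: [0.5233, -0.0788, 0.2014]
tool_rot: [-2.357, -2.075, 0.001]
contact_force: [1.2, -0.6, -0.1]
width: 0.109
```

```bash
python3 p.py .562 .108 .2 3.6 8 0
```

```text
t 4.15 at [ 0.5233 -0.0788  0.2014] head -7.3 F [ 1.2 -0.6 -0.1] w 0.109
[ [0.0, 0.024, 0.002, 0.0, 0.0, 0.0, -1.4],
 [0.0, 0.024, 0.002, 0.0, 0.0, 0.0, -1.4],
 [0.0, 0.024, 0.003, 0.0, 0.0, 0.0, -1.3],
 [0.0, 0.023, 0.004, 0.0, 0.0, 0.0, -1.4],
 [0.0, 0.023, 0.004, 0.0, 0.0, 0.0, -1.3],
 [0.0, 0.023, 0.005, 0.0, 0.0, 0.0, -1.4],
 [0.0, 0.024, 0.005, 0.001, 0.0, 0.0, -1.3],
 [0.0, 0.023, 0.006, 0.0, -0.1, 0.0, -1.4] ]
```

Emit:
{"name": "jog_arm", "arguments": {
  "increments": [
    [0,0.024,0.002,0,0,0,-1.4],
    [0,0.024,0.002,0,0,0,-1.4],
    [0,0.024,0.003,0,0,0,-1.3],
    [0,0.023,0.004,0,0,0,-1.4],
    [0,0.023,0.004,0,0,0,-1.3],
    [0,0.023,0.005,0,0,0,-1.4],
    [0,0.024,0.005,0.001,0,0,-1.3],
    [0,0.023,0.006,0,-0.1,0,-1.4]
  ]
}}

```text
clock: 5.15
eef_pos: [0.5628, 0.1086, 0.1994]
tool_rot: [2.149, 2.291, 0.001]
contact_force: [-0.2, -0.8, -0.6]
width: 0.108
```

Emit:
{"name": "jog_arm", "arguments": {
  "increments": [
    [0,0,0,0.035,0,0,0],
    [0,0,0,0.04,0,0,0],
    [0,0,0,0.03,0,0,0],
    [0,0,0,0,0,0,0]
  ]
}}

```text
clock: 5.65
eef_pos: [0.5617, 0.1078, 0.0926]
tool_rot: [-2.148, -2.289, 0.003]
contact_force: [0.4, 0.1, 0.3]
width: 0.113
```

```bash
python3 - <<'E'
from h import *
s=env.sense();print(s['clock'],s['eef_pos'],s['contact_force'],s['width'])
for n,b in(('scene',(80,220,310,490)),('top',(180,260,170,330))):
    im,d=env.get_image(n);cv2.imwrite(f'pics/y2{n}.png',cv2.resize(im[b[0]:b[1],b[2]:b[3],::-1],None,fx=4,fy=4))
E
```

```text
5.65 [0.56172037 0.10780427 0.09256269] [0.44811639 0.08505636 0.2591571 ] 0.11269421606045694
```

View pics/y2scene.png

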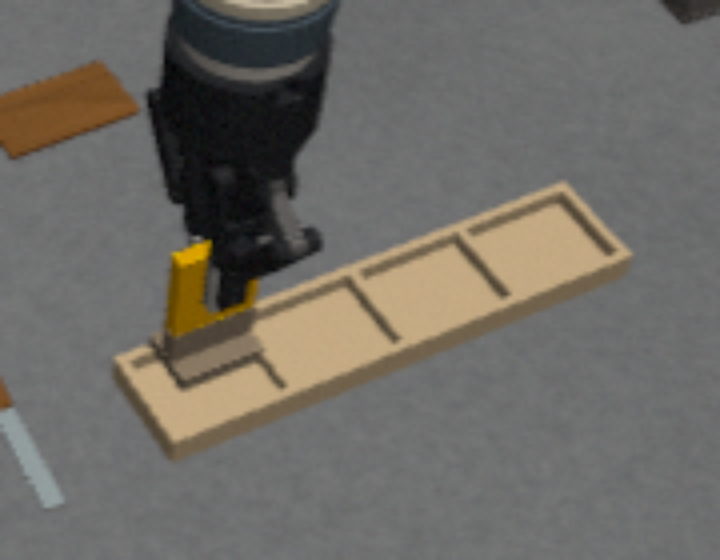

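View pics/y2top.png

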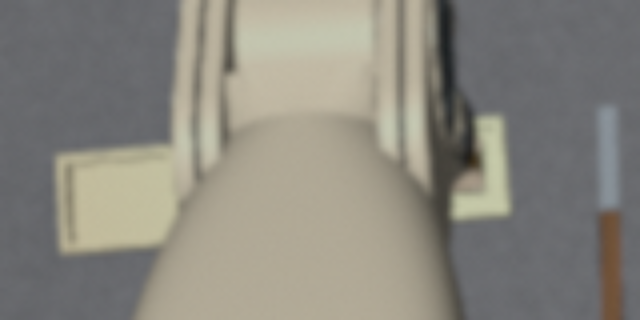

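```bash
python3 - <<'E'
from h import *
P=cast('scene',[(310+185/4,80+384/4),(310+265/4,80+350/4)],.036)
print(P, P.mean(0))
c=np.array([.555,.219]);a=np.radians(3.6);M=np.array([[np.cos(a),np.sin(a)],[-np.sin(a),np.cos(a)]])
print('setter frame',((P[:,:2]-c)@M.T).round(4))
# setter corners check (outer rim, zoom px)
Q=cast('scene',[(310+114/4,80+362/4),(310+174/4,80+445/4),(310+630/4,80+250/4),(310+563/4,80+182/4)],.018);print(((Q[:,:2]-c)@M.T).round(4))
E
```

```text
[[0.57798764 0.08688751 0.036     ]
 [0.57367724 0.13687856 0.036     ]] [0.57583244 0.11188304 0.036     ]
setter frame [[ 0.0146 -0.1333]
 [ 0.0135 -0.0831]]
[[-0.0283 -0.1516]
 [ 0.036  -0.1507]
 [ 0.0309  0.1528]
 [-0.0308  0.1511]]
```

The foot is inside the pocket outline, with its centre about 3 mm off along the setter and 4 mm toward the robot. I'll shift it 3 mm along tool +y and lower it.

Emit:
{"name": "jog_arm", "arguments": {
  "increments": [
    [0,0,0.003,0.01,0,0,0],
    [0,0,0,0.01,0,0,0],
    [0,0,0,0.004,0,0,0],
    [0,0,0,0,0,0,0]
  ]
}}

```text
clock: 6.25
eef_pos: [0.5661, 0.108, 0.0699]
tool_rot: [2.15, 2.29, 0.001]
contact_force: [0.0, 0.3, -0.9]
width: 0.111
```

Emit:
{"name": "jog_arm", "arguments": {
  "increments": [
    [0,0,0,0.001,0,0,0],
    [0,0,0,0.001,0,0,0],
    [0,0,0,0,0,0,0]
  ]
}}

```text
clock: 6.62
eef_pos: [0.5663, 0.108, 0.0684]
tool_rot: [2.149, 2.29, 0.002]
contact_force: [-0.2, -0.4, -1.6]
width: 0.115
```

Emit:
{"name": "jog_arm", "arguments": {
  "increments": [
    [0,0,0,0.001,0,0,0],
    [0,0,0,0.001,0,0,0],
    [0,0,0,0,0,0,0]
  ]
}}

```text
clock: 7.0
eef_pos: [0.5662, 0.108, 0.0662]
tool_rot: [2.149, 2.29, 0.002]
contact_force: [0.1, 0.4, -1.3]
width: 0.113
```

Emit:
{"name": "jog_arm", "arguments": {
  "increments": [
    [0,0,0,0.001,0,0,0],
    [0,0,0,0,0,0,0]
  ]
}}

```text
clock: 7.25
eef_pos: [0.5665, 0.108, 0.0658]
tool_rot: [2.149, 2.289, 0.003]
contact_force: [-1.5, -0.5, 5.4]
width: 0.107
```

Emit:
{"name": "jog_arm", "arguments": {
  "increments": [
    [0.25,0,0,0,0,0,0],
    [0.4,0,0,0,0,0,0],
    [0.4,0,0,0,0,0,0],
    [0.4,0,0,-0.02,0,0,0],
    [0.4,0,0,-0.05,0,0,0],
    [0.5,0,0,-0.06,0,0,0]
  ]
}}

```text
clock: 8.0
eef_pos: [0.5655, 0.108, 0.1959]
tool_rot: [-2.15, -2.29, 0.001]
contact_force: [1.7, -0.2, 0.5]
width: 0.507
```

```bash
python3 p.py .5123 -.146 .2 -3 9 .5
```

```text
t 8.0 at [0.5655 0.108  0.1959] head 3.6 F [ 1.7 -0.2  0.5] w 0.507
[ [0.5, -0.028, -0.008, 0.0, 0.0, 0.0, 0.7],
 [0.5, -0.028, -0.007, -0.001, 0.0, 0.0, 0.7],
 [0.5, -0.028, -0.007, 0.0, 0.0, 0.0, 0.7],
 [0.5, -0.028, -0.007, -0.001, 0.0, 0.0, 0.8],
 [0.5, -0.028, -0.006, 0.0, 0.0, 0.0, 0.7],
 [0.5, -0.028, -0.006, -0.001, 0.0, 0.0, 0.8],
 [0.5, -0.028, -0.005, 0.0, 0.0, 0.0, 0.7],
 [0.5, -0.029, -0.005, -0.001, 0.0, 0.0, 0.8] ]
[ [0.5, -0.028, -0.005, 0.0, 0.0, 0.0, 0.7] ]
```

Emit:
{"name": "jog_arm", "arguments": {
  "increments": [
    [0.5,-0.028,-0.008,0,0,0,0.7],
    [0.5,-0.028,-0.007,-0.001,0,0,0.7],
    [0.5,-0.028,-0.007,0,0,0,0.7],
    [0.5,-0.028,-0.007,-0.001,0,0,0.8],
    [0.5,-0.028,-0.006,0,0,0,0.7],
    [0.5,-0.028,-0.006,-0.001,0,0,0.8],
    [0.5,-0.028,-0.005,0,0,0,0.7],
    [0.5,-0.029,-0.005,-0.001,0,0,0.8]
  ]
}}

```text
clock: 9.0
eef_pos: [0.5191, -0.1189, 0.1991]
tool_rot: [2.265, 2.176, 0.002]
contact_force: [-1.3, -0.2, 0.2]
width: 0.499
```

Emit:
{"name": "jog_arm", "arguments": {
  "increments": [
    [0.5,-0.026,-0.005,0,0,0,0.7],
    [0.5,0,0,0.03,0,0,0],
    [0.5,0,0,0.03,0,0,0],
    [0.5,0,0,0.025,0,0,0],
    [0.5,0,0,0.02,0,0,0],
    [0.5,0,0,0.01,0,0,0],
    [0.5,0,0,0.01,0,0,0],
    [0.5,0,0,0,0,0,0]
  ]
}}

```text
clock: 10.0
eef_pos: [0.5135, -0.1437, 0.0739]
tool_rot: [2.278, 2.163, 0.002]
contact_force: [-0.1, -0.1, 0.1]
width: 0.5
```

```bash
python3 - <<'E'
from h import *
im,d=env.get_image('scene');np.savez('s1.npz',im=im,d=d);cv2.imwrite('pics/b1.png',cv2.resize(im[100:260,140:480,::-1],None,fx=2.3,fy=2.3))
E
```

```text
(no output)
```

View pics/b1.png

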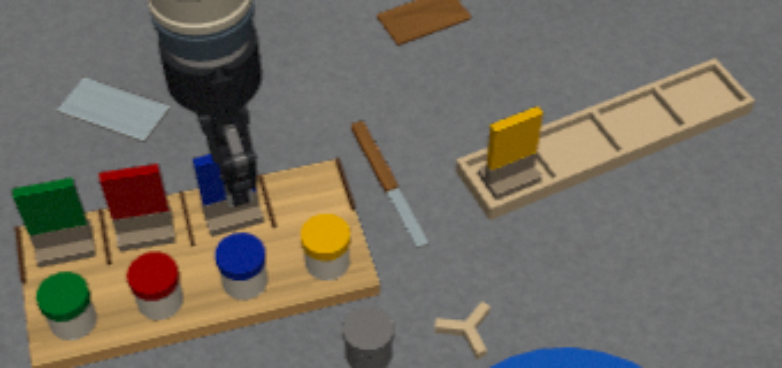

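Yellow (515,150) stands upright in the right-end pocket. The fingers are on either side of blue (210,180). I'll close and lift.

Emit:
{"name": "jog_arm", "arguments": {
  "increments": [
    [0,0,0,0,0,0,0],
    [0,0,0,0,0,0,0],
    [0,0,0,0,0,0,0],
    [0,0,0,0,0,0,0],
    [0,0,0,0,0,0,0]
  ]
}}

```text
clock: 10.68
eef_pos: [0.5139, -0.1439, 0.0747]
tool_rot: [2.277, 2.162, 0.003]
contact_force: [-0.2, 0.9, 6.4]
width: 0.11
```

Emit:
{"name": "jog_arm", "arguments": {
  "increments": [
    [0,0,0,-0.01,0,0,0],
    [0,0,0,-0.03,0,0,0],
    [0,0,0,-0.045,0,0,0],
    [0,0,0,-0.055,0,0,0]
  ]
}}

```text
clock: 11.18
eef_pos: [0.5126, -0.1435, 0.2153]
tool_rot: [-2.278, -2.163, -0.001]
contact_force: [0.9, -0.8, -1.3]
width: 0.113
```

```bash
python3 p.py .560 .181 .21 3.6 14 0
```

```text
t 11.18 at [ 0.5126 -0.1435  0.2153] head -3.0 F [ 0.9 -0.8 -1.3] w 0.113
[ [0.0, 0.023, 0.002, 0.0, 0.0, 0.0, -0.5],
 [0.0, 0.023, 0.002, 0.0, 0.0, 0.0, -0.5],
 [0.0, 0.023, 0.003, 0.0, 0.0, 0.0, -0.5],
 [0.0, 0.023, 0.003, 0.001, 0.0, 0.0, -0.5],
 [0.0, 0.023, 0.003, 0.0, 0.0, 0.0, -0.5],
 [0.0, 0.023, 0.003, 0.001, 0.0, 0.0, -0.5],
 [0.0, 0.023, 0.003, 0.0, 0.0, 0.0, -0.4],
 [0.0, 0.023, 0.004, 0.001, 0.0, 0.0, -0.5] ]
[ [0.0, 0.023, 0.004, 0.0, 0.0, 0.0, -0.4],
 [0.0, 0.024, 0.004, 0.001, 0.0, 0.0, -0.5],
 [0.0, 0.023, 0.004, 0.0, 0.0, 0.0, -0.4],
 [0.0, 0.023, 0.004, 0.001, 0.0, 0.0, -0.5],
 [0.0, 0.024, 0.005, 0.0, 0.0, 0.0, -0.4],
 [0.0, 0.023, 0.004, 0.001, 0.0, -0.1, -0.5] ]
```

Emit:
{"name": "jog_arm", "arguments": {
  "increments": [
    [0,0.023,0.002,0,0,0,-0.5],
    [0,0.023,0.002,0,0,0,-0.5],
    [0,0.023,0.003,0,0,0,-0.5],
    [0,0.023,0.003,0.001,0,0,-0.5],
    [0,0.023,0.003,0,0,0,-0.5],
    [0,0.023,0.003,0.001,0,0,-0.5],
    [0,0.023,0.003,0,0,0,-0.4],
    [0,0.023,0.004,0.001,0,0,-0.5]
  ]
}}

```text
clock: 12.18
eef_pos: [0.5401, 0.0405, 0.2116]
tool_rot: [2.202, 2.239, 0.002]
contact_force: [0.4, 0.3, -0.9]
width: 0.108
```

Emit:
{"name": "jog_arm", "arguments": {
  "increments": [
    [0,0.023,0.004,0,0,0,-0.4],
    [0,0.024,0.004,0.001,0,0,-0.5],
    [0,0.023,0.004,0,0,0,-0.4],
    [0,0.023,0.004,0.001,0,0,-0.5],
    [0,0.024,0.005,0,0,0,-0.4],
    [0,0.023,0.004,0.001,0,0,-0.5],
    [0,0,0,0.03,0,0,0]
  ]
}}

```text
clock: 13.05
eef_pos: [0.5614, 0.1822, 0.1799]
tool_rot: [2.145, 2.29, 0.007]
contact_force: [0.3, -0.8, -2.1]
width: 0.109
```

Emit:
{"name": "jog_arm", "arguments": {
  "increments": [
    [0,0,0,0.04,0,0,0],
    [0,0,0,0.03,0,0,0],
    [0,0,0,0.015,0,0,0],
    [0,0,0,0,0,0,0]
  ]
}}

```text
clock: 13.55
eef_pos: [0.5602, 0.1804, 0.0929]
tool_rot: [2.15, 2.29, 0.0]
contact_force: [-0.3, -1.2, -1.2]
width: 0.11
```

```bash
python3 - <<'E'
from h import *
s=env.sense();print(s['clock'],s['eef_pos'],s['contact_force'],s['width'])
for n,b in(('scene',(80,220,310,490)),):
    im,d=env.get_image(n);cv2.imwrite(f'pics/b2{n}.png',cv2.resize(im[b[0]:b[1],b[2]:b[3],::-1],None,fx=4,fy=4))
E
```

```text
13.55 [0.56022762 0.18041852 0.09293624] [-0.295087   -1.23812387 -1.24093055] 0.10988988586933741
```

View pics/b2scene.png

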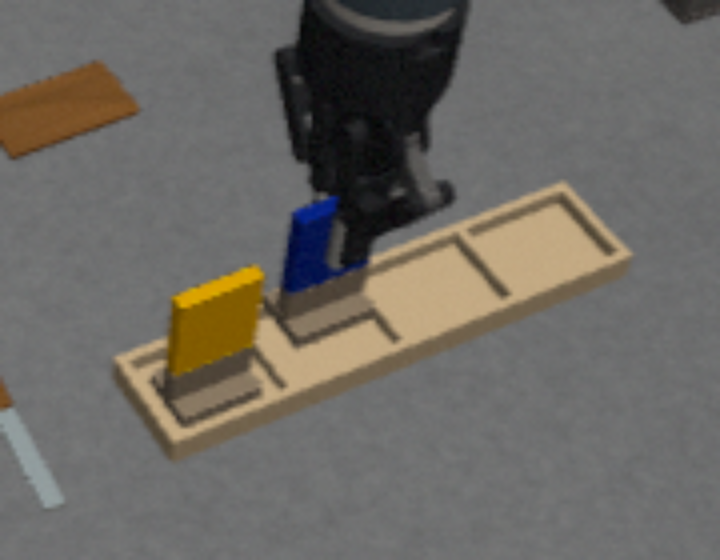

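```bash
cat >> h.py <<'E'
def foot(a,b,z):
    P=cast('scene',[(310+a[0]/4,80+a[1]/4),(310+b[0]/4,80+b[1]/4)],z)
    c=np.array([.555,.219]);t=np.radians(3.6);M=np.array([[np.cos(t),np.sin(t)],[-np.sin(t),np.cos(t)]])
    q=(P[:,:2]-c)@M.T;print('setter frame front edge',q.round(4).tolist(),'mean',q.mean(0).round(4))
E
python3 -c "
from h import *
foot((299,346),(375,314),.037)
foot((187,421),(262,389),.008)"
```

```text
setter frame front edge [[0.0199, -0.0659], [0.0191, -0.0167]] mean [ 0.0195 -0.0413]
setter frame front edge [[0.0186, -0.1319], [0.0177, -0.0841]] mean [ 0.0181 -0.108 ]
```

Yellow is down and centred to within 3 mm. Blue is 4 mm short along the setter, so I'll shift it 3 mm and lower it.

Emit:
{"name": "jog_arm", "arguments": {
  "increments": [
    [0,0.003,0,0.01,0,0,0],
    [0,0,0,0.01,0,0,0],
    [0,0,0,0.005,0,0,0],
    [0,0,0,0.001,0,0,0],
    [0,0,0,0.001,0,0,0],
    [0,0,0,0,0,0,0]
  ]
}}

```text
clock: 14.35
eef_pos: [0.5605, 0.1835, 0.0664]
tool_rot: [2.149, 2.29, 0.002]
contact_force: [0.3, 0.5, -1.8]
width: 0.113
```

Emit:
{"name": "jog_arm", "arguments": {
  "increments": [
    [0,0,0,0.001,0,0,0],
    [0,0,0,0,0,0,0]
  ]
}}

```text
clock: 14.6
eef_pos: [0.5604, 0.1835, 0.0653]
tool_rot: [2.149, 2.29, 0.002]
contact_force: [1.2, -0.3, -1.8]
width: 0.113
```

Emit:
{"name": "jog_arm", "arguments": {
  "increments": [
    [0,0,0,0.001,0,0,0],
    [0,0,0,0,0,0,0]
  ]
}}

```text
clock: 14.85
eef_pos: [0.5605, 0.1835, 0.0648]
tool_rot: [2.149, 2.289, 0.003]
contact_force: [-1.0, -0.5, 4.2]
width: 0.112
```

Contact, so I'll release.

Emit:
{"name": "jog_arm", "arguments": {
  "increments": [
    [0.25,0,0,0,0,0,0],
    [0.4,0,0,0,0,0,0],
    [0.4,0,0,0,0,0,0],
    [0.4,0,0,-0.02,0,0,0],
    [0.4,0,0,-0.05,0,0,0],
    [0.5,0,0,-0.06,0,0,0]
  ]
}}

```text
clock: 15.6
eef_pos: [0.5596, 0.1833, 0.1948]
tool_rot: [-2.15, -2.29, 0.001]
contact_force: [0.9, 0.7, 0.8]
width: 0.497
```

```bash
python3 p.py .501 -.2215 .2 -10 16 .5
```

```text
t 15.6 at [0.5596 0.1833 0.1948] head 3.6 F [0.9 0.7 0.8] w 0.497
[ [0.5, -0.025, -0.005, 0.0, 0.0, 0.0, 0.9],
 [0.5, -0.025, -0.005, 0.0, 0.0, 0.0, 0.8],
 [0.5, -0.025, -0.005, 0.0, 0.0, 0.0, 0.9],
 [0.5, -0.025, -0.004, 0.0, 0.0, 0.0, 0.8],
 [0.5, -0.025, -0.004, 0.0, 0.0, 0.0, 0.9],
 [0.5, -0.025, -0.003, 0.0, 0.0, 0.0, 0.8],
 [0.5, -0.026, -0.003, -0.001, 0.0, 0.0, 0.9],
 [0.5, -0.025, -0.003, 0.0, 0.0, 0.0, 0.8] ]
[ [0.5, -0.026, -0.002, -0.001, 0.0, 0.0, 0.9],
 [0.5, -0.026, -0.002, 0.0, 0.0, 0.0, 0.8],
 [0.5, -0.026, -0.001, -0.001, 0.0, 0.0, 0.9],
 [0.5, -0.025, -0.001, 0.0, 0.0, 0.0, 0.8],
 [0.5, -0.026, -0.001, -0.001, 0.0, 0.0, 0.9],
 [0.5, -0.025, 0.0, 0.0, 0.0, 0.0, 0.8],
 [0.5, -0.026, 0.0, -0.001, 0.0, 0.0, 0.9],
 [0.5, -0.025, 0.0, 0.0, 0.0, 0.0, 0.8] ]
```

Emit:
{"name": "jog_arm", "arguments": {
  "increments": [
    [0.5,-0.025,-0.005,0,0,0,0.9],
    [0.5,-0.025,-0.005,0,0,0,0.8],
    [0.5,-0.025,-0.005,0,0,0,0.9],
    [0.5,-0.025,-0.004,0,0,0,0.8],
    [0.5,-0.025,-0.004,0,0,0,0.9],
    [0.5,-0.025,-0.003,0,0,0,0.8],
    [0.5,-0.026,-0.003,-0.001,0,0,0.9],
    [0.5,-0.025,-0.003,0,0,0,0.8]
  ]
}}

```text
clock: 16.6
eef_pos: [0.5302, -0.0188, 0.1952]
tool_rot: [2.282, 2.158, 0.002]
contact_force: [0.5, 0.9, 0.0]
width: 0.501
```

Emit:
{"name": "jog_arm", "arguments": {
  "increments": [
    [0.5,-0.026,-0.002,-0.001,0,0,0.9],
    [0.5,-0.026,-0.002,0,0,0,0.8],
    [0.5,-0.026,-0.001,-0.001,0,0,0.9],
    [0.5,-0.025,-0.001,0,0,0,0.8],
    [0.5,-0.026,-0.001,-0.001,0,0,0.9],
    [0.5,-0.025,0,0,0,0,0.8],
    [0.5,-0.026,0,-0.001,0,0,0.9],
    [0.5,-0.025,0,0,0,0,0.8]
  ]
}}

```text
clock: 17.6
eef_pos: [0.5012, -0.222, 0.1991]
tool_rot: [2.406, 2.019, 0.002]
contact_force: [0.6, -0.2, -0.1]
width: 0.502
```

Emit:
{"name": "jog_arm", "arguments": {
  "increments": [
    [0.5,0,0,0.03,0,0,0],
    [0.5,0,0,0.03,0,0,0],
    [0.5,0,0,0.025,0,0,0],
    [0.5,0,0,0.02,0,0,0],
    [0.5,0,0,0.01,0,0,0],
    [0.5,0,0,0.01,0,0,0],
    [0.5,0,0,0,0,0,0]
  ]
}}

```text
clock: 18.48
eef_pos: [0.5015, -0.221, 0.0738]
tool_rot: [2.406, 2.02, 0.002]
contact_force: [-0.0, 0.1, 0.2]
width: 0.504
```

```bash
python3 - <<'E'
from h import *
im,d=env.get_image('scene');cv2.imwrite('pics/r1.png',cv2.resize(im[100:260,140:480,::-1],None,fx=2.3,fy=2.3))
E
```

```text
(no output)
```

View pics/r1.png

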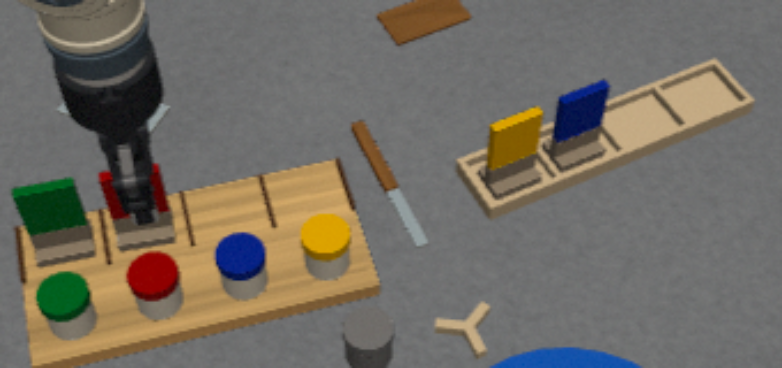

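Yellow and blue stand upright in the two right-hand pockets. The fingers are on either side of red (135,190).

Emit:
{"name": "jog_arm", "arguments": {
  "increments": [
    [0,0,0,0,0,0,0],
    [0,0,0,0,0,0,0],
    [0,0,0,0,0,0,0],
    [0,0,0,0,0,0,0],
    [0,0,0,0,0,0,0]
  ]
}}

```text
clock: 19.15
eef_pos: [0.5019, -0.2213, 0.0747]
tool_rot: [2.404, 2.019, 0.003]
contact_force: [-0.1, -0.1, 5.3]
width: 0.113
```

Emit:
{"name": "jog_arm", "arguments": {
  "increments": [
    [0,0,0,-0.01,0,0,0],
    [0,0,0,-0.03,0,0,0],
    [0,0,0,-0.045,0,0,0],
    [0,0,0,-0.055,0,0,0]
  ]
}}

```text
clock: 19.65
eef_pos: [0.5007, -0.2207, 0.2152]
tool_rot: [-2.405, -2.019, -0.001]
contact_force: [1.4, -0.8, -1.4]
width: 0.112
```

```bash
python3 p.py .555 .256 .21 3.6 16 0
```

```text
t 19.65 at [ 0.5007 -0.2207  0.2152] head -10.0 F [ 1.4 -0.8 -1.4] w 0.112
[ [0.0, 0.03, -0.002, 0.0, 0.0, 0.0, -0.8],
 [0.0, 0.03, -0.001, 0.0, 0.0, 0.0, -0.9],
 [0.0, 0.03, -0.001, 0.0, 0.0, 0.0, -0.8],
 [0.0, 0.03, -0.001, 0.0, 0.0, 0.0, -0.9],
 [0.0, 0.03, 0.0, 0.0, 0.0, 0.0, -0.8],
 [0.0, 0.03, 0.0, 0.001, 0.0, 0.0, -0.9],
 [0.0, 0.03, 0.001, 0.0, 0.0, 0.0, -0.8],
 [0.0, 0.03, 0.001, 0.001, 0.0, 0.0, -0.9] ]
[ [0.0, 0.03, 0.002, 0.0, 0.0, 0.0, -0.8],
 [0.0, 0.03, 0.002, 0.001, 0.0, 0.0, -0.9],
 [0.0, 0.03, 0.003, 0.0, 0.0, 0.0, -0.8],
 [0.0, 0.03, 0.003, 0.001, 0.0, 0.0, -0.9],
 [0.0, 0.03, 0.004, 0.0, 0.0, 0.0, -0.8],
 [0.0, 0.029, 0.004, 0.001, 0.0, 0.0, -0.9],
 [0.0, 0.03, 0.004, 0.0, 0.0, 0.0, -0.8],
 [0.0, 0.029, 0.005, 0.001, 0.0, -0.1, -0.9] ]
```

Emit:
{"name": "jog_arm", "arguments": {
  "increments": [
    [0,0.03,-0.002,0,0,0,-0.8],
    [0,0.03,-0.001,0,0,0,-0.9],
    [0,0.03,-0.001,0,0,0,-0.8],
    [0,0.03,-0.001,0,0,0,-0.9],
    [0,0.03,0,0,0,0,-0.8],
    [0,0.03,0,0.001,0,0,-0.9],
    [0,0.03,0.001,0,0,0,-0.8],
    [0,0.03,0.001,0.001,0,0,-0.9]
  ]
}}

```text
clock: 20.65
eef_pos: [0.5276, 0.0186, 0.2126]
tool_rot: [2.281, 2.159, 0.002]
contact_force: [0.1, 0.2, -1.4]
width: 0.11
```

Emit:
{"name": "jog_arm", "arguments": {
  "increments": [
    [0,0.03,0.002,0,0,0,-0.8],
    [0,0.03,0.002,0.001,0,0,-0.9],
    [0,0.03,0.003,0,0,0,-0.8],
    [0,0.03,0.003,0.001,0,0,-0.9],
    [0,0.03,0.004,0,0,0,-0.8],
    [0,0.029,0.004,0.001,0,0,-0.9],
    [0,0.03,0.004,0,0,0,-0.8],
    [0,0.029,0.005,0.001,0,0,-0.9]
  ]
}}

```text
clock: 21.65
eef_pos: [0.5556, 0.2566, 0.2086]
tool_rot: [2.149, 2.291, 0.002]
contact_force: [0.6, 0.6, -1.1]
width: 0.11
```

Emit:
{"name": "jog_arm", "arguments": {
  "increments": [
    [0,0,0,0.03,0,0,0],
    [0,0,0,0.04,0,0,0],
    [0,0,0,0.03,0,0,0],
    [0,0,0,0.015,0,0,0],
    [0,0,0,0,0,0,0]
  ]
}}

```text
clock: 22.28
eef_pos: [0.5556, 0.2555, 0.0929]
tool_rot: [2.15, 2.29, 0.0]
contact_force: [0.1, -0.7, -1.0]
width: 0.109
```

```bash
python3 - <<'E'
from h import *
s=env.sense();print(s['clock'],s['eef_pos'],s['contact_force'],s['width'])
for n,b in(('scene',(80,220,310,490)),):
    im,d=env.get_image(n);cv2.imwrite(f'pics/r2{n}.png',cv2.resize(im[b[0]:b[1],b[2]:b[3],::-1],None,fx=4,fy=4))
E
```

```text
22.275 [0.55563123 0.25550066 0.09290887] [ 0.14747637 -0.6554279  -0.98930767] 0.1094694729724905
```

View pics/r2scene.png

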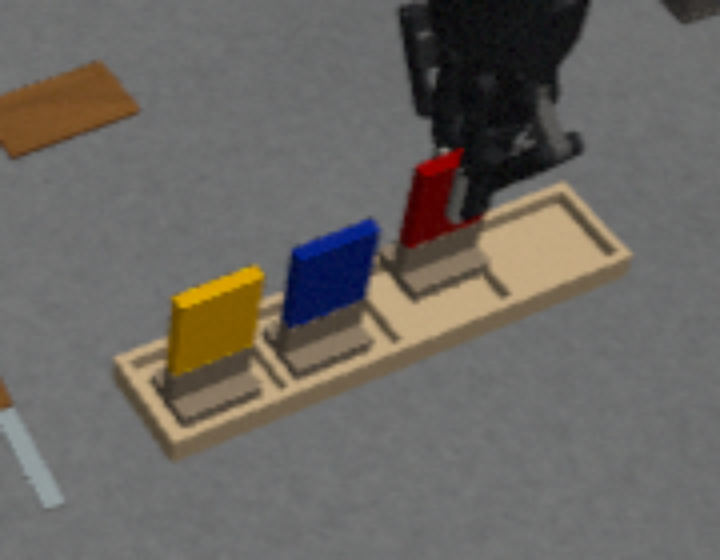

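```bash
python3 -c "
from h import *
foot((417,299),(489,265),.037)
foot((298,376),(371,344),.008)"
```

```text
setter frame front edge [[0.0202, 0.0099], [0.0171, 0.06]] mean [0.0187 0.0349]
setter frame front edge [[0.0187, -0.0616], [0.0173, -0.013]] mean [ 0.018  -0.0373]
```

Blue measures centred, with its front edge at 18 mm and −37.3 mm along the setter. Red is over its pocket to within 2 mm, so I'll lower it.

Emit:
{"name": "jog_arm", "arguments": {
  "increments": [
    [0,0.001,0,0.01,0,0,0],
    [0,0,0,0.01,0,0,0],
    [0,0,0,0.005,0,0,0],
    [0,0,0,0.001,0,0,0],
    [0,0,0,0.001,0,0,0],
    [0,0,0,0.001,0,0,0],
    [0,0,0,0,0,0,0]
  ]
}}

```text
clock: 23.2
eef_pos: [0.5559, 0.2566, 0.0654]
tool_rot: [2.149, 2.29, 0.002]
contact_force: [0.3, 0.2, -1.5]
width: 0.111
```

Emit:
{"name": "jog_arm", "arguments": {
  "increments": [
    [0,0,0,0.001,0,0,0],
    [0,0,0,0,0,0,0]
  ]
}}

```text
clock: 23.45
eef_pos: [0.5561, 0.2566, 0.0648]
tool_rot: [2.149, 2.289, 0.003]
contact_force: [-0.9, -0.8, 4.0]
width: 0.111
```

Emit:
{"name": "jog_arm", "arguments": {
  "increments": [
    [0.25,0,0,0,0,0,0],
    [0.4,0,0,0,0,0,0],
    [0.4,0,0,0,0,0,0],
    [0.4,0,0,-0.02,0,0,0],
    [0.4,0,0,-0.05,0,0,0],
    [0.5,0,0,-0.06,0,0,0]
  ]
}}

```text
clock: 24.2
eef_pos: [0.5552, 0.2564, 0.1948]
tool_rot: [2.15, 2.291, -0.001]
contact_force: [1.2, 0.5, 0.8]
width: 0.502
```

```bash
python3 p.py .489 -.291 .2 -7.3 16 .5
```

```text
t 24.2 at [0.5552 0.2564 0.1948] head 3.6 F [1.2 0.5 0.8] w 0.502
[ [0.5, -0.034, -0.006, 0.0, 0.0, 0.0, 0.7],
 [0.5, -0.034, -0.006, 0.0, 0.0, 0.0, 0.7],
 [0.5, -0.034, -0.005, 0.0, 0.0, 0.0, 0.7],
 [0.5, -0.034, -0.005, 0.0, 0.0, 0.0, 0.7],
 [0.5, -0.034, -0.005, 0.0, 0.0, 0.0, 0.7],
 [0.5, -0.034, -0.004, 0.0, 0.0, 0.0, 0.7],
 [0.5, -0.034, -0.004, 0.0, 0.0, 0.0, 0.7],
 [0.5, -0.034, -0.003, -0.001, 0.0, 0.0, 0.7] ]
[ [0.5, -0.034, -0.003, 0.0, 0.0, 0.0, 0.7],
 [0.5, -0.035, -0.003, -0.001, 0.0, 0.0, 0.7],
 [0.5, -0.034, -0.002, 0.0, 0.0, 0.0, 0.7],
 [0.5, -0.035, -0.002, -0.001, 0.0, 0.0, 0.6],
 [0.5, -0.035, -0.001, 0.0, 0.0, 0.0, 0.7],
 [0.5, -0.034, -0.001, -0.001, 0.0, 0.0, 0.6],
 [0.5, -0.035, -0.001, 0.0, 0.0, 0.0, 0.7],
 [0.5, -0.034, 0.0, -0.001, 0.0, 0.0, 0.6] ]
```

Emit:
{"name": "jog_arm", "arguments": {
  "increments": [
    [0.5,-0.034,-0.006,0,0,0,0.7],
    [0.5,-0.034,-0.006,0,0,0,0.7],
    [0.5,-0.034,-0.005,0,0,0,0.7],
    [0.5,-0.034,-0.005,0,0,0,0.7],
    [0.5,-0.034,-0.005,0,0,0,0.7],
    [0.5,-0.034,-0.004,0,0,0,0.7],
    [0.5,-0.034,-0.004,0,0,0,0.7],
    [0.5,-0.034,-0.003,-0.001,0,0,0.7]
  ]
}}

```text
clock: 25.2
eef_pos: [0.523, -0.0173, 0.1952]
tool_rot: [2.259, 2.182, 0.002]
contact_force: [-0.2, 0.2, 0.2]
width: 0.498
```

Emit:
{"name": "jog_arm", "arguments": {
  "increments": [
    [0.5,-0.034,-0.003,0,0,0,0.7],
    [0.5,-0.035,-0.003,-0.001,0,0,0.7],
    [0.5,-0.034,-0.002,0,0,0,0.7],
    [0.5,-0.035,-0.002,-0.001,0,0,0.6],
    [0.5,-0.035,-0.001,0,0,0,0.7],
    [0.5,-0.034,-0.001,-0.001,0,0,0.6],
    [0.5,-0.035,-0.001,0,0,0,0.7],
    [0.5,-0.034,0,-0.001,0,0,0.6]
  ]
}}

```text
clock: 26.2
eef_pos: [0.4891, -0.2917, 0.199]
tool_rot: [2.358, 2.075, 0.002]
contact_force: [-0.1, -0.7, -0.3]
width: 0.502
```

Emit:
{"name": "jog_arm", "arguments": {
  "increments": [
    [0.5,0,0,0.03,0,0,0],
    [0.5,0,0,0.03,0,0,0],
    [0.5,0,0,0.025,0,0,0],
    [0.5,0,0,0.02,0,0,0],
    [0.5,0,0,0.01,0,0,0],
    [0.5,0,0,0.01,0,0,0],
    [0.5,0,0,0,0,0,0]
  ]
}}

```text
clock: 27.08
eef_pos: [0.4895, -0.2904, 0.0739]
tool_rot: [2.357, 2.076, 0.002]
contact_force: [-0.0, 0.4, -0.1]
width: 0.499
```

```bash
python3 - <<'E'
from h import *
im,d=env.get_image('scene');cv2.imwrite('pics/g1.png',cv2.resize(im[100:260,140:480,::-1],None,fx=2.3,fy=2.3))
E
```

```text
(no output)
```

View pics/g1.png

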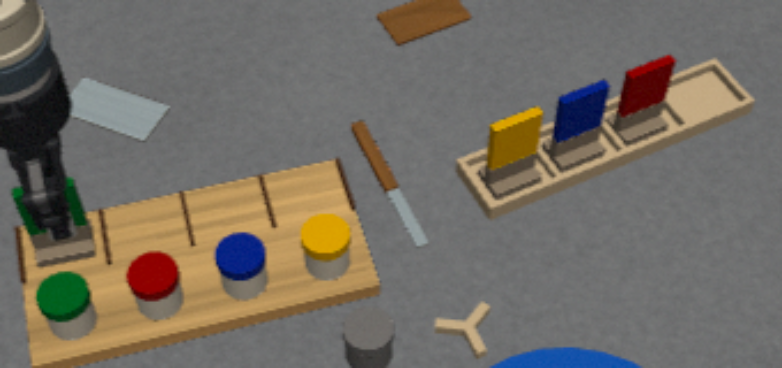

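Three tiles stand in the setter. The fingers are on either side of green (50,210).

Emit:
{"name": "jog_arm", "arguments": {
  "increments": [
    [0,0,0,0,0,0,0],
    [0,0,0,0,0,0,0],
    [0,0,0,0,0,0,0],
    [0,0,0,0,0,0,0],
    [0,0,0,0,0,0,0]
  ]
}}

```text
clock: 27.75
eef_pos: [0.4899, -0.2907, 0.0746]
tool_rot: [2.356, 2.075, 0.002]
contact_force: [-0.4, 0.3, 6.3]
width: 0.11
```

Emit:
{"name": "jog_arm", "arguments": {
  "increments": [
    [0,0,0,-0.01,0,0,0],
    [0,0,0,-0.03,0,0,0],
    [0,0,0,-0.045,0,0,0],
    [0,0,0,-0.055,0,0,0]
  ]
}}

```text
clock: 28.25
eef_pos: [0.4888, -0.2902, 0.2151]
tool_rot: [-2.357, -2.075, -0.002]
contact_force: [1.5, -0.7, 0.4]
width: 0.114
```

```bash
python3 p.py .5495 .330 .21 3.6 16 0
```

```text
t 28.25 at [ 0.4888 -0.2902  0.2151] head -7.3 F [ 1.5 -0.7  0.4] w 0.114
[ [0.0, 0.039, -0.001, 0.0, 0.0, 0.0, -0.7],
 [0.0, 0.039, -0.001, 0.0, 0.0, 0.0, -0.7],
 [0.0, 0.039, 0.0, 0.0, 0.0, 0.0, -0.7],
 [0.0, 0.039, 0.0, 0.0, 0.0, 0.0, -0.7],
 [0.0, 0.039, 0.001, 0.0, 0.0, 0.0, -0.7],
 [0.0, 0.039, 0.001, 0.001, 0.0, 0.0, -0.7],
 [0.0, 0.039, 0.002, 0.0, 0.0, 0.0, -0.7],
 [0.0, 0.039, 0.002, 0.001, 0.0, 0.0, -0.7] ]
[ [0.0, 0.039, 0.003, 0.0, 0.0, 0.0, -0.7],
 [0.0, 0.039, 0.003, 0.001, 0.0, 0.0, -0.7],
 [0.0, 0.039, 0.004, 0.0, 0.0, 0.0, -0.6],
 [0.0, 0.039, 0.004, 0.001, 0.0, 0.0, -0.7],
 [0.0, 0.038, 0.004, 0.0, 0.0, 0.0, -0.6],
 [0.0, 0.038, 0.005, 0.001, 0.0, 0.0, -0.7],
 [0.0, 0.039, 0.005, 0.0, 0.0, 0.0, -0.6],
 [0.0, 0.038, 0.006, 0.001, 0.0, -0.1, -0.7] ]
```

Emit:
{"name": "jog_arm", "arguments": {
  "increments": [
    [0,0.039,-0.001,0,0,0,-0.7],
    [0,0.039,-0.001,0,0,0,-0.7],
    [0,0.039,0,0,0,0,-0.7],
    [0,0.039,0,0,0,0,-0.7],
    [0,0.039,0.001,0,0,0,-0.7],
    [0,0.039,0.001,0.001,0,0,-0.7],
    [0,0.039,0.002,0,0,0,-0.7],
    [0,0.039,0.002,0.001,0,0,-0.7]
  ]
}}

```text
clock: 29.25
eef_pos: [0.5195, 0.0214, 0.2126]
tool_rot: [2.252, 2.188, 0.002]
contact_force: [1.0, 0.7, -0.3]
width: 0.115
```

Emit:
{"name": "jog_arm", "arguments": {
  "increments": [
    [0,0.039,0.003,0,0,0,-0.7],
    [0,0.039,0.003,0.001,0,0,-0.7],
    [0,0.039,0.004,0,0,0,-0.6],
    [0,0.039,0.004,0.001,0,0,-0.7],
    [0,0.038,0.004,0,0,0,-0.6],
    [0,0.038,0.005,0.001,0,0,-0.7],
    [0,0.039,0.005,0,0,0,-0.6],
    [0,0.038,0.006,0.001,0,0,-0.7]
  ]
}}

```text
clock: 30.25
eef_pos: [0.5499, 0.3308, 0.2085]
tool_rot: [2.149, 2.29, 0.002]
contact_force: [0.3, -1.3, -2.0]
width: 0.112
```

Emit:
{"name": "jog_arm", "arguments": {
  "increments": [
    [0,0,0,0.03,0,0,0],
    [0,0,0,0.04,0,0,0],
    [0,0,0,0.03,0,0,0],
    [0,0,0,0.015,0,0,0],
    [0,0,0,0,0,0,0]
  ]
}}

```text
clock: 30.88
eef_pos: [0.55, 0.3294, 0.0928]
tool_rot: [2.15, 2.29, -0.0]
contact_force: [0.5, 0.2, -0.9]
width: 0.115
```

```bash
python3 - <<'E'
from h import *
s=env.sense();print(s['clock'],s['eef_pos'],s['contact_force'],s['width'])
for n,b in(('scene',(80,220,310,490)),):
    im,d=env.get_image(n);cv2.imwrite(f'pics/g2{n}.png',cv2.resize(im[b[0]:b[1],b[2]:b[3],::-1],None,fx=4,fy=4))
E
```

```text
30.875 [0.54998739 0.32940115 0.09282174] [ 0.4604904   0.22479961 -0.91626939] 0.11462739663504676
```

View pics/g2scene.png

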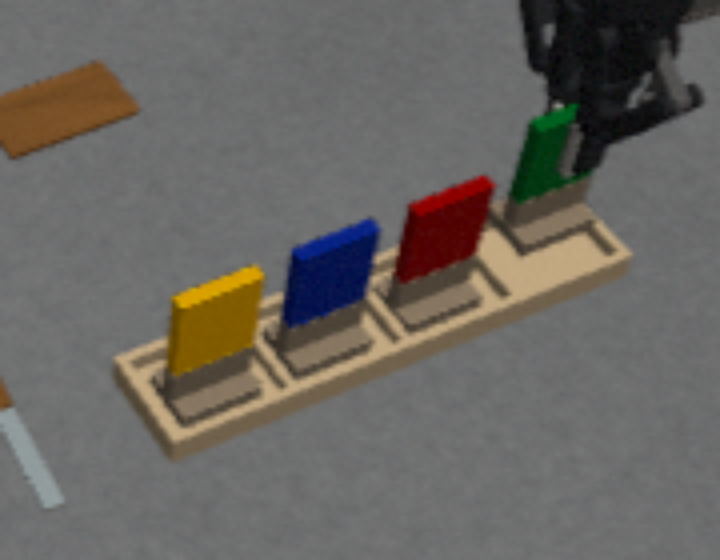

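```bash
python3 -c "
from h import *
foot((528,251),(597,219),.037)
foot((410,330),(481,297),.008)"
```

```text
setter frame front edge [[0.0181, 0.0857], [0.0154, 0.1354]] mean [0.0168 0.1106]
setter frame front edge [[0.0184, 0.0123], [0.0158, 0.0623]] mean [0.0171 0.0373]
```

Green is centred over the left-end pocket, so I'll lower it.

Emit:
{"name": "jog_arm", "arguments": {
  "increments": [
    [0,0,0.001,0.01,0,0,0],
    [0,0,0,0.01,0,0,0],
    [0,0,0,0.005,0,0,0],
    [0,0,0,0.001,0,0,0],
    [0,0,0,0.001,0,0,0],
    [0,0,0,0.001,0,0,0],
    [0,0,0,0,0,0,0]
  ]
}}

```text
clock: 31.8
eef_pos: [0.5513, 0.3297, 0.0654]
tool_rot: [2.149, 2.29, 0.002]
contact_force: [0.7, 0.3, -1.5]
width: 0.11
```

Emit:
{"name": "jog_arm", "arguments": {
  "increments": [
    [0,0,0,0.001,0,0,0],
    [0,0,0,0,0,0,0]
  ]
}}

```text
clock: 32.05
eef_pos: [0.5515, 0.3297, 0.0647]
tool_rot: [2.149, 2.29, 0.003]
contact_force: [0.7, 0.2, 1.5]
width: 0.116
```

Emit:
{"name": "jog_arm", "arguments": {
  "increments": [
    [0,0,0,0.0005,0,0,0],
    [0.25,0,0,0,0,0,0],
    [0.4,0,0,0,0,0,0],
    [0.4,0,0,0,0,0,0],
    [0.4,0,0,-0.02,0,0,0],
    [0.4,0,0,-0.05,0,0,0],
    [0.4,0,0,-0.06,0,0,0]
  ]
}}

```text
clock: 32.92
eef_pos: [0.5506, 0.3294, 0.1942]
tool_rot: [2.15, 2.29, -0.001]
contact_force: [0.2, 1.1, -0.2]
width: 0.398
```

Emit:
{"name": "jog_arm", "arguments": {
  "increments": [
    [0.5,0,-0.04,-0.03,0,0,0],
    [0.5,0,-0.04,-0.02,0,0,0],
    [0.5,0.04,-0.04,0,0,0,0],
    [0.5,0.04,-0.02,0,0,0,0],
    [0.5,0.04,0,0,0,0,0],
    [0.5,0.04,0,0,0,0,0],
    [0.5,0.04,0,0,0,0,0],
    [0.5,0,0,0,0,0,0]
  ]
}}

```text
clock: 33.92
eef_pos: [0.398, 0.5225, 0.2423]
tool_rot: [2.147, 2.293, 0.0]
contact_force: [0.4, 0.3, -0.7]
width: 0.496
```

```bash
python3 - <<'E'
from h import *
s=env.sense();print(s['clock'],s['eef_pos'],s['contact_force'])
im,d=env.get_image('scene');cv2.imwrite('pics/e1.png',cv2.resize(im[80:260,140:480,::-1],None,fx=2.3,fy=2.3));cv2.imwrite('pics/e2.png',cv2.resize(im[80:220,310:490,::-1],None,fx=4,fy=4))
i0=np.load('scene0.npz')['im']
def lids(im):
    o={}
    for c in R:
        m=mask(im,c);m[:190]=0;m[240:]=0;m[:,310:]=0
        N,L,S,C=cv2.connectedComponentsWithStats(m.astype(np.uint8));i=1+S[1:,4].argmax();o[c]=C[i]
    return o
a,b=lids(i0),lids(im)
for c in R: print(c,a[c].round(1),b[c].round(1))
c0=np.array([.555,.219]);t=np.radians(3.6);M=np.array([[np.cos(t),np.sin(t)],[-np.sin(t),np.cos(t)]])
for c in R:
    m=mask(im,c);m[:, :310]=0;m[:80]=0;m[220:]=0;m[:,480:]=0
    P=cloud('scene',d,m);T=P[(P[:,2]>.08)];T=T[T[:,2]<.11]
    q=(P[:,:2]-c0)@M.T
    lo=P[:,2]<.065;hi=(P[:,2]>.07)
    print(c,'setter xy',q.mean(0).round(4),'z',np.percentile(P[:,2],[1,99]).round(3),'lean x low/high',np.median(q[lo,0]).round(4),np.median(q[hi,0]).round(4))
E
```

```text
33.925 [0.39795491 0.52250969 0.24225343] [ 0.43752546  0.30912102 -0.67023799]
yellow [280.9 202.5] [280.9 202.6]
blue [244.  211.2] [243.9 211.2]
red [206.  219.7] [206.  219.6]
green [166.9 228.3] [166.8 228.2]
yellow setter xy [ 0.0071 -0.1159] z [0.038 0.096] lean x low/high 0.0084 0.0081
blue setter xy [ 0.0066 -0.0448] z [0.041 0.096] lean x low/high 0.0075 0.0071
red setter xy [0.0069 0.0276] z [0.041 0.096] lean x low/high 0.008 0.0074
green setter xy [0.0067 0.1028] z [0.039 0.096] lean x low/high 0.0082 0.0073
```

View pics/e1.png

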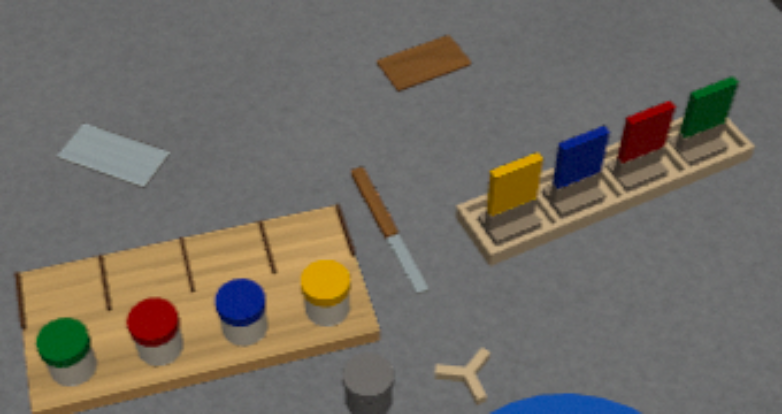

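View pics/e2.png

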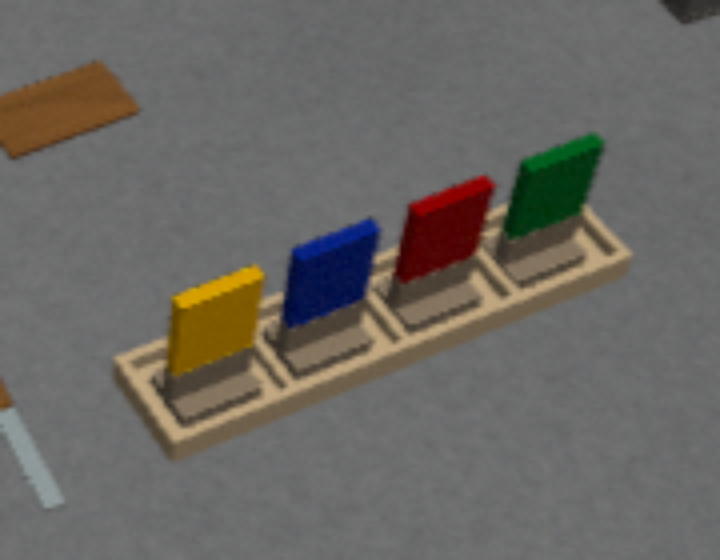

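```bash
python3 - <<'E'
from h import *
im,d=env.get_image('top');cv2.imwrite('pics/e3.png',cv2.resize(im[195:260,170:310,::-1],None,fx=5,fy=5))
E
```

```text
(no output)
```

View pics/e3.png

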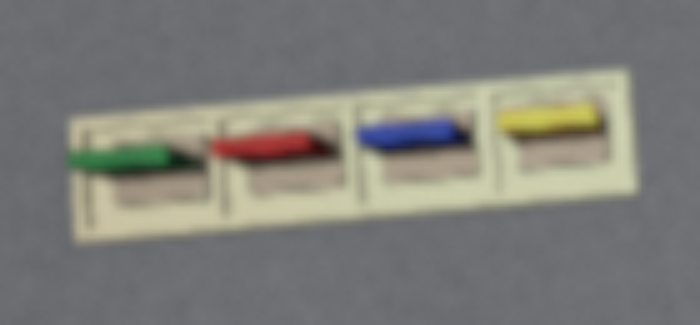

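The top view shows each foot inside its own pocket with floor visible around it, plates along the setter, and the order from the left green, red, blue, yellow.

```bash
python3 -c "
from plant import env
print(env.sign_off())"
```

```text
the job is handed in; nothing more can be done
None
```

I moved all four tiles into the setter in reverse order and handed the job in at about 34 s of the 109 s. From left to right, as the robot sees it, the setter now holds green, red, blue and yellow.

**Placing:** In the last pictures each tile stands upright with its foot inside its own pocket, its plate running along the setter. All tops are at about the same height, within 4 mm of the expected 93 mm, with under 1 mm of lean.

**Pots:** The pot lids are within 0.1 pixel of where they started. The gripper was well clear of everything at the end. The highest contact force I read was about 7 N.

**Disagreement:** The final depth-cloud check put the tiles 5–9 mm further right along the setter than their pocket centres. Casting rays to the feet before and after lowering put them within about 3 mm. The top view showed the feet slightly right of centre and clear of the walls, so I did not move them again.

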